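Stow the tamper and seat the kit drawer on its catch

ROBOT

A 6-joint arm with a two-finger parallel gripper is mounted at the origin on the work surface. World frame = base frame: x ahead of the robot, y to its left, z up, the work surface at z = 0. Lengths are in m, angles in rad, forces in N, time in s.
With the tool pointing down it reaches from about 0.4 to 0.925 m from the base axis. Payload 3.4 kg.
Tool frame: the origin (TCP) lies midway between the tips of the shut fingers; the grasp point (between the pads) lies 19 mm behind it; z points along the fingers, y is the line along which they close (so a half turn about z gives the same grasp; the last joint's range is limited). The gripper opens to 85 mm and grips with 20 to 120 N. Pads are 22 mm wide; open, the fingers measure 114 mm over their backs; the gripper's body (76 mm by 85 mm) begins 54 mm behind the grasp point. The pads swing forward as they close: fully open they stand 13 mm farther back than shut.
Start: joints at [1.147, 0.307, 1.506, -0, 1.328, -0.073], TCP at [0.197, 0.54, 0.231] pointing down, gripper open.
Joint ranges: [-3.12, 3.12], [-1.05, 2.28], [0.14, 2.33], [-1.42, 4.57], [0.1, 2.73], [-2.68, 2.68]. Speed limits (rad/s): [2.57, 2.57, 3.14, 3.14, 3.14, 3.14].

INTERFACE

Orientations are given as a 3x3 rotation matrix whose columns are the frame's x, y, z axes.
In Python, from workcell import r gives the robot as it stands.
- The arm moves only by the shell command python3 jog.py 'ROWS'. ROWS is a JSON list of rows, 1 to 8 of them, each written [[dx, dy, dz], turn, opening]: dx, dy, dz in fractions of the full range, 1 being 0.25 m, then a turn about the tool's z in normalised numbers (1 is 4 rad), then the opening from 0.0 (shut) to 1.0 (fully open); each row shifts and turns the commanded pose from where the row before left it, along the tool's axes as they then stand; what a row does not reach is not made up. A row lasts 1/10 s, in which the tool goes at most 0.05 m and 0.15 rad, less where a joint would pass 70% of its speed; a pose out of reach is approached as far as the arm can. The fingers move at their own pace and stop on an object; the grip force is fixed at half the most. Time passes only in rows, so rows that do not move let the fingers close. It prints the time, the measured TCP pose, the force, the opening and the grip force at its end. A shift or turn number past 1, either way, is cut back to 1. Input that does not fit is refused with a message, and nothing moves.
- r.get_state(): the state, without advancing time (a new reading comes with each control period).
- r.snapshot(name): name is "scene" or "top" or "wrist"; returns the picture (480x640x3 uint8, blue, green, red); there is no depth.
- r.camera_info(name): a dict with "K" (3x3 intrinsics, pixels), "D" ([k1, k2, p1, p2, k3] as OpenCV has them; the pictures are not rectified), "R" (3x3) and "t" (3): a world point X has camera coordinates R X + t; the wrist camera has in their place "tool_from_camera" (4x4, takes a point from camera to tool coordinates, whose origin is the TCP and whose axes are the flange's). Camera axes: x right, y down, z forward; pixel columns grow to the right and rows downward; lengths in m; the calibration is good to about 2 mm. A picture is of the moment at which its call begins: read the wrist's pose just before it. camera_info takes no time and is no camera call.
- r.close_job(): hands the job in; it is judged then, once.
The state is a dict: "clock": time; "qpos": joint angles; "qvel": joint speeds; "effort": joint torques, N m; "eef_pos": TCP position; "tcp_rot": TCP orientation; "wrist_force": force on the tool from outside, world axes, zero at the start; "ft_torque": the same for the moment, N m; "opening": opening from 0.0 (shut) to 1.0 (fully open); "grasp_force": force on a finger pad.
Only numpy, scipy, OpenCV 4.12 (cv2) and the standard library are available. Lean on these libraries where they do the work, as an engineer would, in place of code of your own. Each camera call takes 0.05 s, during which the arm holds its last target. There are 200 camera calls.

TASK

Stand the wooden tamper upright in the open kit drawer and let go of it, then push the drawer home until it clicks past its catch and stays seated, with the pin on the cabinet's top sunk down. The catch is set to a different depth each time, so go by feel, not by whether the front is flush, and push gently: no ramming, and do not disturb the trowel, the mint pot or the glass dome.

Things in the scene. Friction and masses are not known exactly. Their poses are not given: they have to be found in the camera images.
- cabinet: plain plywood one-drawer cabinet, fixed to the ledge, 225 deep (x) x 220 wide (y) x 82 high. Origin: centre of its underside; its open front is at x = -112.5 in its frame and faces the robot (-x of its frame). The underside of its top slab is 74 above the ledge. (sizes in mm)
- drawer: (mm) hardwood drawer sliding along the cabinet's x (out = -x), starts 105 to 125 open; axes as the cabinet's. Origin: on the outer face of its front board, mid-width, 4.5 above the ledge; at x = -112.5 in the cabinet's frame the front is flush. Front board 12 thick, 196 wide, top 67 above the origin. Friction about 1.5 N. Seated front: anywhere from 16 proud to 16 recessed, as the catch is set
- drawer_floor (a point): point on the drawer's inner floor, mid-width, 60 behind the outer face of the front board, 5.5 above the drawer's origin. Inside the drawer is 184 wide; the side walls are 6 thick and their top is 54.5 above this floor. Axes as the drawer (sizes in mm)
- catch_pin (a joint): height (m) of the round dark steel pin, 12 mm in diameter, in the small aluminium catch plate on the cabinet's top near the front left edge (as seen from the robot): about 0 while the roller rides on the drawer (pin stands 5 mm proud of its plate), up to +0.003 on the ridge, -0.003 when the drawer is seated (pin nearly flush)
- tamper: hardwood tamper standing upright on the ledge, round base 56 in diameter and 14 thick, a cone up to 18, then a round handle 23 in diameter up to its flat top at 56. Origin: centre of its underside, z up. 60 to 130 g (sizes in mm)
- trowel: small plastic trowel lying flat, 170 mm long, 50 mm wide, 18 mm high, leave alone; origin at about its middle, on the ledge, blade along its +x
- mint_pot: glazed pot with mint, 100 in diameter and 85 high, plant to about 180, leave alone; origin: centre of its underside (sizes in mm)
- dome: glass dome 120 in diameter, 145 high with its knob, leave alone; origin: centre of its underside (sizes in mm)
- pull (a point): (mm) middle of the outer face of the solid batten pull on the drawer's front: 80 wide, 18 high, sticks out 20 (push here, fingers closed and down). Some 10 to 20 before its seat a sprung roller meets a ridge (about 6 to 9 N here when slow); past it the drawer snaps in about 10 by itself and is seated; 1 beyond is a rubber bumper (6 N per mm, 3 of travel, then hard; over 30 N is ramming)

How it is judged:
By the outcome, as a careful person would: the job done as asked, in the order asked, and still so for the second after the job is handed in, with the robot touching nothing.
It also fails if it takes over 59 s, if anything falls off the work surface, if the arm or the gripper's body presses on something with over 40 N, if the wrist force passes 120 N, or if a joint passes its speed limit or range.

## Working session

There is one attempt and no reset: what is moved stays moved. The work goes in short steps, Python scripts to look and compute and a shell command to move; the robot and the scene stay as the last step left them, time stands still between calls to the robot, and variables do not carry over. Pictures are saved under pics/ and viewed, at most 10 in all, crops included, and the job is handed in when it is done.

```bash
ls; mkdir -p pics
python3 - <<'E'
from workcell import r
import cv2,numpy as np
s=r.get_state();print(s['clock'],s['eef_pos'],np.round(s['tcp_rot'],3).tolist(),s['opening'])
for n in("scene","top"):
    cv2.imwrite(f"pics/{n}0.png",r.snapshot(n))
    c=r.camera_info(n);print(n,{k:np.round(v,4).tolist() for k,v in c.items()})
print(r.camera_info("wrist"))
E
```

```text
jog.py
pics
workcell.py
0.0 [0.19679212 0.53954454 0.23038411] [[-0.939, 0.343, -0.001], [0.343, 0.939, -0.002], [0.0, -0.002, -1.0]] 0.9945321201655116
scene {'K': [[548.0283, 0.0, 319.127], [0.0, 548.0283, 237.8242], [0.0, 0.0, 1.0]], 'D': [0.0294, 0.0, 0.0, 0.0, 0.0], 'R': [[0.3266, 0.9452, -0.0027], [0.8182, -0.2842, -0.4998], [-0.4732, 0.161, -0.8661]], 't': [-0.1927, -0.4181, 1.5444]}
top {'K': [[497.1918, 0.0, 321.122], [0.0, 497.1918, 243.5217], [0.0, 0.0, 1.0]], 'D': [-0.057, 0.0, 0.0, 0.0, 0.0], 'R': [[-0.016, -0.9998, 0.0103], [-0.9936, 0.0148, -0.1119], [0.1117, -0.0121, -0.9937]], 't': [0.0098, 0.5488, 0.9498]}
{'K': array([[377.81467571,   0.        , 316.66525712],
       [  0.        , 377.81467571, 245.22114626],
       [  0.        ,   0.        ,   1.        ]]), 'D': array([0.02649802, 0.        , 0.        , 0.        , 0.        ]), 'tool_from_camera': array([[ 2.70939978e-04, -9.52377745e-01, -3.04920575e-01,
         7.86832876e-02],
       [ 9.99999941e-01,  1.93160502e-04,  2.85248703e-04,
         3.82173583e-04],
       [-2.12765906e-04, -3.04920634e-01,  9.52377741e-01,
        -1.41882124e-01],
       [ 0.00000000e+00,  0.00000000e+00,  0.00000000e+00,
         1.00000000e+00]])}
```

View pics/top0.png

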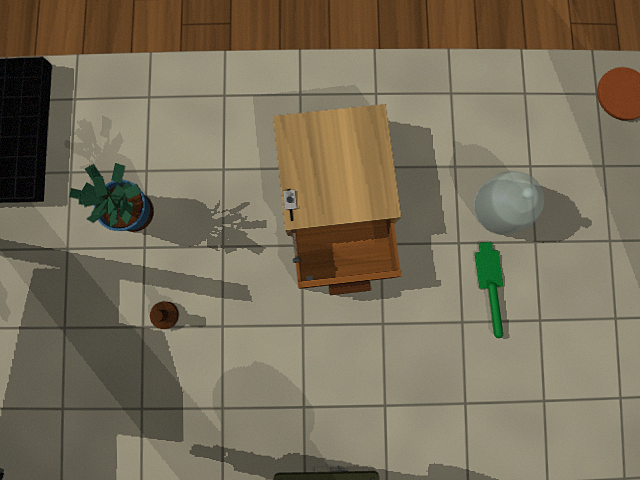

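View pics/scene0.png

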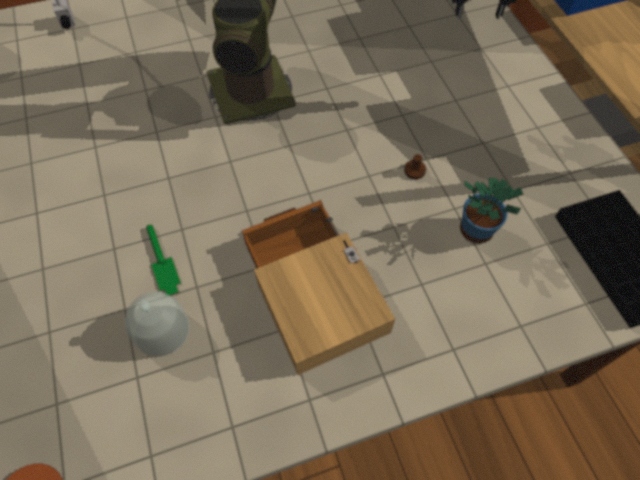

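The top view shows the tamper at about (164,315). The cabinet's top corners are (275,116), (386,105), (400,216) and (287,230). The drawer front runs from (299,288) to (400,275), with the pull at about (350,288). I'll enlarge these areas to read them more closely.

Run:
```python
import cv2,numpy as np
a=cv2.imread("pics/top0.png")
A=cv2.resize(a[205:300,275:415],None,fx=4,fy=4,interpolation=2)   # 560x380
B=cv2.resize(a[295:335,140:190],None,fx=4.8,fy=4.8,interpolation=2) #240x192
o=np.zeros((400,800,3),np.uint8);o[:380,:560]=A;o[:192,560:800]=B
cv2.imwrite("pics/crop1.png",o)
```

```text
(no output)
```

View pics/crop1.png

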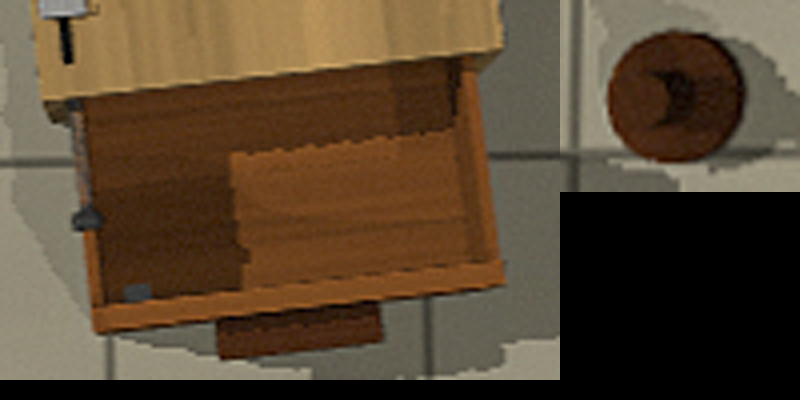

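The crop shows the tamper's base centred at (164.4,315.2). The front board's outer top edge runs from (299.2,288.2) to (401.2,276.2). The cabinet's top front edge runs from (286.7,230.5) to (400,217). The drawer floor is clear in the middle.

```bash
cat > h.py <<'E'
import cv2,numpy as np
from workcell import r
def pt(uv,z,n="top"):
    c=r.camera_info(n);R=np.array(c["R"]);t=np.array(c["t"])
    p=cv2.undistortPoints(np.array([[uv]],float),np.array(c["K"]),np.array(c["D"]))[0,0]
    d=R.T@[p[0],p[1],1];o=-R.T@t
    return o+d*(z-o[2])/d[2]
def go(target,yaw_y=None):
    s=r.get_state();R=np.array(s["tcp_rot"]);d=R.T@(np.array(target)-s["eef_pos"])
    print("tool d",np.round(d,4),"at",np.round(s["eef_pos"],4),"F",np.round(s["wrist_force"],1),"open",round(s["opening"],3),"t",s["clock"])
    if yaw_y is not None:
        y=R.T@np.array([*yaw_y,0]);a=np.arctan2(-y[0],y[1]);a=(a+np.pi/2)%np.pi-np.pi/2;print("turn",round(a,3),"q6",s["qpos"][5])
E
python3 - <<'E'
from h import *
T=pt((164.4,315.2),.010);T2=pt((415.5,172),.010,"scene")
L=pt((299.25,288.25),.0715);Rr=pt((401.25,276.25),.0715)
c=[pt(p,.082) for p in((286.7,230.3),(400.3,217),(386,105),(275,116))]
print("tamper",T,T2);print("front",L,Rr,np.linalg.norm(L-Rr))
for i in range(4):print(c[i],np.linalg.norm(c[i]-c[(i+1)%4]))
yv=(c[0]-c[1])+(c[3]-c[2])+(L-Rr);yv/=np.linalg.norm(yv);xv=np.array([yv[1],-yv[0],0])
M=(L+Rr)/2;C=(c[0]+c[1])/2
print("y",yv,"yaw",np.arctan2(xv[1],xv[0]),"open",xv@(C-M),"side",yv@(C-M))
print("floor pt",M+.06*xv,"pull",M-.02*xv)
go([T[0],T[1],.12],yv[:2])
E
```

```text
tamper [0.41243841 0.31508811 0.01      ] [0.4233501  0.31522764 0.01      ]
front [0.46075371 0.04406181 0.0715    ] [ 0.48012199 -0.14802833  0.0715    ] 0.1930641133372201
[0.56905315 0.06599851 0.082     ] 0.21536334266668655
[ 0.59127828 -0.14821496  0.082     ] 0.22167524517592038
[ 0.81207179 -0.12846304  0.082     ] 0.21635818861194647
[0.79222751 0.08698318 0.082     ] 0.2241587646076257
y [-0.09833525  0.99515334  0.        ] yaw 0.09849442845458439 open 0.11026545035152582 side 3.221041901023835e-05
floor pt [ 0.53014705 -0.04608314  0.0715    ] pull [ 0.45053478 -0.05394997  0.0715    ]
tool d [-0.2795 -0.1368  0.1107] at [0.1968 0.5396 0.2305] F [0.2 0.2 0.5] open 0.999 t 0.1
turn -0.448 q6 -0.07347268458366574
```

The manual's scale: shifts go in shares of 0.25 m and turns go in shares of 4 rad. Converting my numbers, -0.035 m / 0.25 = -0.14, -0.017 m / 0.25 = -0.068.

```bash
python3 jog.py '[[[-0.14,-0.068,0.04],0,1],[[-0.14,-0.068,0.04],0,1],[[-0.14,-0.068,0.04],0,1],[[-0.14,-0.068,0.04],0,1],[[-0.14,-0.068,0.04],0,1],[[-0.14,-0.068,0.04],0,1],[[-0.14,-0.068,0.04],0,1],[[-0.14,-0.068,0.04],0,1]]'
python3 jog.py '[[[0,0,0],-0.028,1],[[0,0,0],-0.028,1],[[0,0,0],-0.028,1],[[0,0,0],-0.028,1],[[0,0,0],0,1]]'
python3 - <<'E'
from h import *
go([.4124,.315,.12],(-.0983,.9952))
cv2.imwrite("pics/w1.png",r.snapshot("wrist"))
E
```

```text
clock: 0.9
eef_pos: [0.4142, 0.315, 0.1507]
tcp_rot: [[-0.939, 0.343, -0.0], [0.343, 0.939, -0.0], [0.0, -0.0, -1.0]]
wrist_force: [0.3, 0.4, -0.5]
opening: 0.996
grasp_force: 0.0
clock: 1.4
eef_pos: [0.4133, 0.3161, 0.1509]
tcp_rot: [[-0.995, -0.098, -0.001], [-0.098, 0.995, -0.001], [0.001, -0.0, -1.0]]
wrist_force: [-0.5, -1.2, 0.9]
opening: 0.998
grasp_force: 0.0
tool d [ 0.001  -0.001   0.0309] at [0.4133 0.3161 0.1509] F [-0.5 -1.2  0.9] open 0.998 t 1.4
turn -0.0 q6 -1.0972238524756377
```

View pics/w1.png

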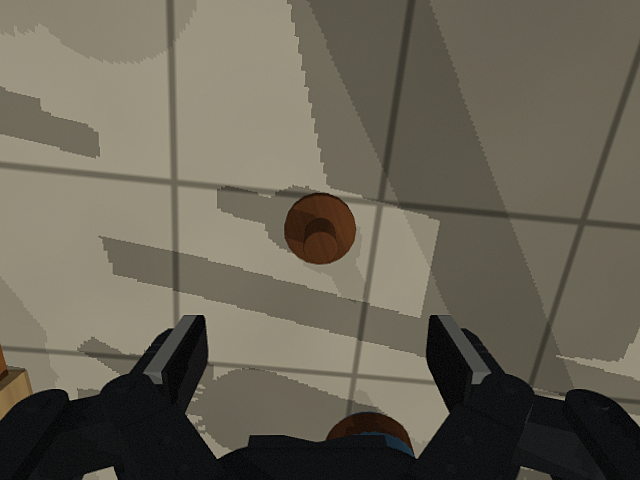

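The wrist view shows the tamper's base centred at about (320,229), and the top of its handle at about (321,246).

Run:
```python
from h import *
s=r.get_state();R=np.array(s["tcp_rot"]);p0=np.array(s["eef_pos"]);c=r.camera_info("wrist");X=np.array(c["tool_from_camera"])
for uv,z in(((320,229),.008),((321,246),.056)):
    p=cv2.undistortPoints(np.array([[uv]],float),c["K"],c["D"])[0,0]
    o=p0+R@X[:3,3];d=R@X[:3,:3]@[p[0],p[1],1];w=o+d*(z-o[2])/d[2];print(w);go([w[0],w[1],.024])
```

```text
[0.41234868 0.31941148 0.008     ]
tool d [0.0005 0.0033 0.127 ] at [0.4133 0.3163 0.151 ] F [ 0.1  0.  -0.7] open 1.001 t 1.45
[0.41083282 0.31952947 0.056     ]
tool d [0.002  0.0035 0.127 ] at [0.4133 0.3163 0.151 ] F [ 0.1  0.  -0.7] open 1.001 t 1.45
```

Scaled: 0.03 m / 0.25 = 0.12, 0.0025 m / 0.25 = 0.01.

```bash
python3 jog.py '[[[0.004,0.01,0.12],0,1],[[0,0,0.12],0,1],[[0,0,0.12],0,1],[[0,0,0.1],0,1],[[0,0,0.048],0,1],[[0,0,0],0,1]]'
python3 jog.py '[[[0,0,0],0,0],[[0,0,0],0,0],[[0,0,0],0,0],[[0,0,0],0,0],[[0,0,0],0,0],[[0,0,0],0,0],[[0,0,0],0,0],[[0,0,0],0,0]]'
python3 jog.py '[[[0,0,-0.08],0,0],[[0,0,-0.16],0,0],[[0,0,-0.16],0,0],[[0,0,-0.12],0,0],[[0,0,0],0,0]]'
python3 - <<'E'
from h import *
go([.5301,-.0461,.160],(-.0983,.9952))
cv2.imwrite("pics/w2.png",r.snapshot("wrist"))
E
```

```text
clock: 2.05
eef_pos: [0.4111, 0.3182, 0.0228]
tcp_rot: [[-0.995, -0.097, -0.003], [-0.097, 0.995, -0.002], [0.003, -0.002, -1.0]]
wrist_force: [0.6, -0.3, 0.7]
opening: 0.998
grasp_force: 0.0
clock: 2.85
eef_pos: [0.4128, 0.3192, 0.0253]
tcp_rot: [[-0.995, -0.098, 0.002], [-0.098, 0.995, 0.001], [-0.002, 0.001, -1.0]]
wrist_force: [-0.0, -1.0, 6.5]
opening: 0.249
grasp_force: 58.7
clock: 3.35
eef_pos: [0.415, 0.3207, 0.1589]
tcp_rot: [[-0.995, -0.098, 0.008], [-0.098, 0.995, 0.005], [-0.009, 0.005, -1.0]]
wrist_force: [1.3, 0.6, -2.0]
opening: 0.247
grasp_force: 58.9
tool d [-0.0786 -0.3763 -0.0021] at [0.415  0.3207 0.1589] F [ 1.3  0.6 -2. ] open 0.247 t 3.35
turn -0.0 q6 -1.0916837685650649
```

View pics/w2.png

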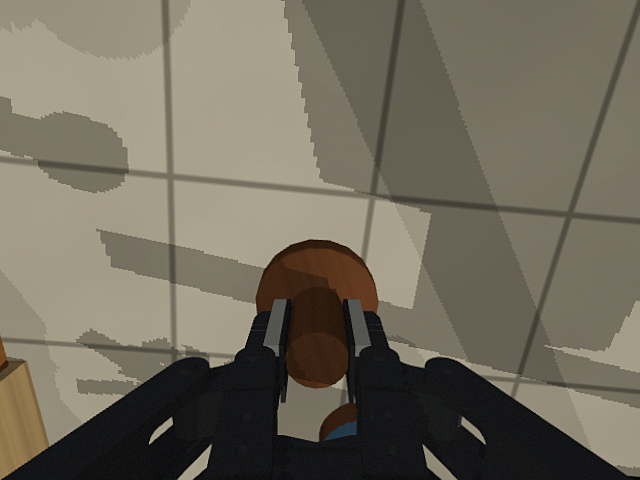

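The tamper is held upright, with its handle between the pads at about (320,345). I'll carry it over the drawer.

Scaled: -0.04 m / 0.25 = -0.16, -0.02 m / 0.25 = -0.08.

```bash
python3 jog.py '[[[-0.016,-0.08,0],0,0],[[-0.032,-0.16,0],0,0],[[-0.032,-0.16,0],0,0],[[-0.032,-0.16,0],0,0],[[-0.032,-0.16,0],0,0],[[-0.032,-0.16,0],0,0],[[-0.032,-0.16,0],0,0],[[-0.032,-0.16,0],0,0]]'
python3 jog.py '[[[-0.032,-0.14,0],0,0],[[-0.024,-0.1,0],0,0],[[-0.0184,-0.056,0],0,0],[[0,0,0],0,0],[[0,0,0],0,0]]'
python3 - <<'E'
from h import *
go([.5301,-.0461,.160],(-.0983,.9952))
cv2.imwrite("pics/w3.png",r.snapshot("wrist"))
E
```

```text
clock: 4.2
eef_pos: [0.5001, 0.0246, 0.1525]
tcp_rot: [[-0.995, -0.098, -0.004], [-0.098, 0.995, 0.0], [0.004, 0.001, -1.0]]
wrist_force: [1.2, 0.5, -0.9]
opening: 0.251
grasp_force: 58.9
clock: 4.7
eef_pos: [0.5261, -0.0448, 0.1533]
tcp_rot: [[-0.995, -0.098, -0.003], [-0.098, 0.995, 0.001], [0.002, 0.001, -1.0]]
wrist_force: [0.8, 0.5, -1.0]
opening: 0.245
grasp_force: 59.0
tool d [-0.0038 -0.0017 -0.0067] at [ 0.5261 -0.0448  0.1533] F [ 0.8  0.5 -1. ] open 0.245 t 4.7
turn -0.001 q6 -1.8344422316345637
```

View pics/w3.png

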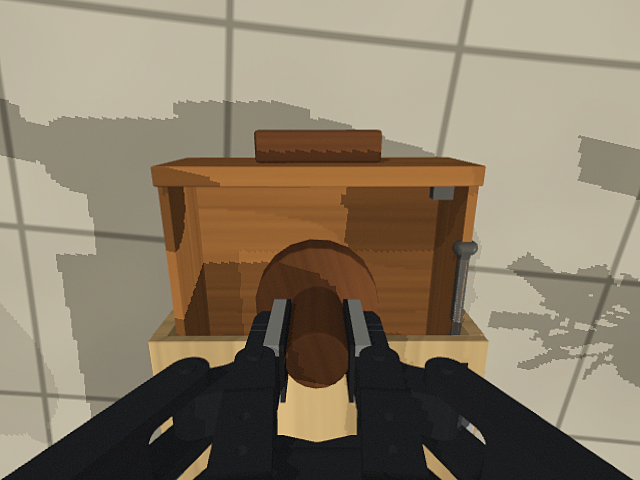

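The tamper is centred over the drawer. The front board's top edge is at row 158, the side walls are at columns 165 and 475, and the cabinet edge is at row 340, so there's clearance. I'll lower it.

Scaled: 0.03 m / 0.25 = 0.12, -0.003 m / 0.25 = -0.012.

```bash
python3 jog.py '[[[-0.012,-0.004,0.08],0,0],[[0,0,0.12],0,0],[[0,0,0.12],0,0],[[0,0,0.08],0,0],[[0,0,0.032],0,0],[[0,0,0.012],0,0],[[0,0,0.008],0,0],[[0,0,0],0,0]]'
python3 jog.py '[[[0,0,0.004],0,0],[[0,0,0],0,0]]'
```

```text
clock: 5.55
eef_pos: [0.531, -0.0461, 0.0421]
tcp_rot: [[-0.995, -0.099, 0.002], [-0.099, 0.995, -0.0], [-0.002, -0.0, -1.0]]
wrist_force: [-0.0, 0.8, -1.1]
opening: 0.252
grasp_force: 59.0
clock: 5.75
eef_pos: [0.5308, -0.0465, 0.041]
tcp_rot: [[-0.995, -0.098, 0.001], [-0.098, 0.995, -0.0], [-0.001, -0.0, -1.0]]
wrist_force: [0.6, -0.2, -1.1]
opening: 0.247
grasp_force: 59.0
```

Scaled: 0.002 m / 0.25 = 0.008, 0.001 m / 0.25 = 0.004.

```bash
python3 jog.py '[[[0,0,0.008],0,0],[[0,0,0],0,0],[[0,0,0.004],0,0],[[0,0,0],0,0]]' | grep -E 'eef|wrist_f'
python3 jog.py '[[[0,0,0.004],0,0],[[0,0,0],0,0],[[0,0,0],0,0]]' | grep -E 'eef|wrist_f'
python3 jog.py '[[[0,0,0.004],0,0],[[0,0,0],0,0],[[0,0,0],0,0]]' | grep -E 'eef|wrist_f'
```

```text
eef_pos: [0.5302, -0.0464, 0.0372]
wrist_force: [-0.1, 0.4, -1.1]
eef_pos: [0.5302, -0.0464, 0.0362]
wrist_force: [0.2, -0.5, -0.2]
eef_pos: [0.5304, -0.0464, 0.0353]
wrist_force: [0.3, -0.3, -0.9]
```

Scaled: 0.001 m / 0.25 = 0.004.

```bash
python3 jog.py '[[[0,0,0.004],0,0],[[0,0,0],0,0],[[0,0,0],0,0]]' | grep -E 'eef|wrist_f'
python3 jog.py '[[[0,0,0.004],0,0],[[0,0,0],0,0],[[0,0,0],0,0]]' | grep -E 'eef|wrist_f'
```

```text
eef_pos: [0.5304, -0.0464, 0.0352]
wrist_force: [-1.5, -0.1, 7.2]
eef_pos: [0.5305, -0.0464, 0.0352]
wrist_force: [-3.9, 0.4, 14.8]
```

It touched down at TCP z = 0.0352. I'll ease off, open the fingers and rise.

Scaled: -0.0015 m / 0.25 = -0.006.

```bash
python3 jog.py '[[[0,0,-0.006],0,0],[[0,0,0],0,0],[[0,0,0],0,0.35],[[0,0,0],0,0.5],[[0,0,0],0,0.6],[[0,0,0],0,0.6],[[0,0,0],0,0.6]]' | grep -E 'eef|wrist_f|opening'
python3 jog.py '[[[0,0,-0.04],0,0.6],[[0,0,-0.08],0,0.6],[[0,0,-0.16],0,0.6],[[0,0,-0.16],0,0.6],[[0,0,-0.08],0,0.6],[[0,0,0],0,0.6]]'
python3 - <<'E'
from h import *
M=np.array([.4704,-.052]);xv=np.array([.9952,.0983])
go([*(M-.09*xv),.16])
cv2.imwrite("pics/w4.png",r.snapshot("wrist"))
E
```

```text
eef_pos: [0.5302, -0.0463, 0.0346]
wrist_force: [0.9, 0.4, 0.7]
opening: 0.604
clock: 8.65
eef_pos: [0.533, -0.0468, 0.1692]
tcp_rot: [[-0.995, -0.098, 0.008], [-0.098, 0.995, -0.001], [-0.008, -0.002, -1.0]]
wrist_force: [-0.2, -0.3, -0.7]
opening: 0.603
grasp_force: 0.0
tool d [0.1529 0.0009 0.0079] at [ 0.533  -0.0468  0.1692] F [-0.2 -0.3 -0.7] open 0.603 t 8.65
```

View pics/w4.png

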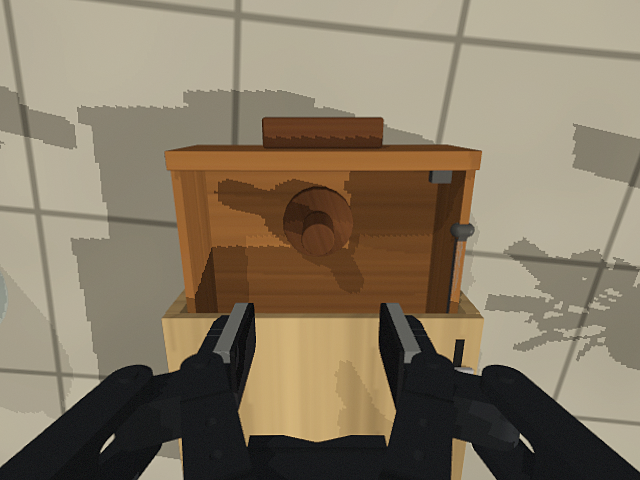

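The tamper stands upright in the drawer with its base at about (318,220), and it is free of the fingers. The pull's outer edge runs from (262,118) to (383,118), and the front board's outer top edge from (165,151) to (482,151). I'll work out the pull's height from these.

Run:
```python
from h import *
s=r.get_state();R=np.array(s["tcp_rot"]);p0=np.array(s["eef_pos"]);c=r.camera_info("wrist");X=np.array(c["tool_from_camera"])
o=p0+R@X[:3,3]
def ray(uv):
    p=cv2.undistortPoints(np.array([[uv]],float),c["K"],c["D"])[0,0];return R@X[:3,:3]@[p[0],p[1],1]
xv=np.array([.9952,.0983,0]);yv=np.array([-.0983,.9952,0])
F=[o+ray(u)*(.0715-o[2])/ray(u)[2] for u in((165,150.5),(482,150.5))]
M=(F[0]+F[1])/2;print("front",F,np.linalg.norm(F[0]-F[1]),M)
for u in((262,118),(383,118)):
    d=ray(u);k=((M-.02*xv-o)@xv)/(d@xv);q=o+k*d;print("pull corner",q,"lateral",(q-M)@yv)
# same from top camera
c=r.camera_info("top");Rt=np.array(c["R"]);o=-Rt.T@np.array(c["t"]);M=np.array([.4704,-.052,.0715])
for u in((329.5,294.7),(371,290.5)):
    p=cv2.undistortPoints(np.array([[u]],float),np.array(c["K"]),np.array(c["D"]))[0,0];d=Rt.T@[p[0],p[1],1]
    k=((M-.02*xv-o)@xv)/(d@xv);q=o+k*d;print("top cam lower/outer edge",q,(q-M)@yv)
```

```text
front [array([ 0.47839678, -0.1437753 ,  0.0715    ]), array([0.45950822, 0.04763018, 0.0715    ])] 0.1923352107250957 [ 0.4689525  -0.04807256  0.0715    ]
pull corner [ 0.45427541 -0.10295633 -0.04952696] lateral -0.05317756322282993
pull corner [ 0.44358392  0.0052854  -0.05204229] lateral 0.055595578165521686
top cam lower/outer edge [ 0.44576885 -0.00610782  0.29963445] 0.04809314315796078
top cam lower/outer edge [ 0.45343158 -0.08368609  0.13075382] -0.029866003550443092
```

The rays are nearly vertical, so the pull's height is badly conditioned. Its apparent width puts its top at about z = 0.06. Closed fingers with the tips at z ≈ 0.037 will span it anyway, so I'll move out in front and go down.

Scaled: 0.03 m / 0.25 = 0.12, 0.02 m / 0.25 = 0.08.

```bash
python3 jog.py '[[[0.06,0,0],0,0.3],[[0.12,0,0],0,0],[[0.12,0,0],0,0],[[0.12,0,0],0,0],[[0.08,0,0],0,0],[[0,0,0],0,0],[[0,0,0],0,0]]' | grep -E 'eef|opening'
python3 - <<'E'
from h import *
go([.41,-.057,.037])
cv2.imwrite("pics/w5.png",r.snapshot("wrist"))
E
```

```text
eef_pos: [0.4057, -0.0586, 0.1643]
opening: -0.002
tool d [-0.0045  0.0011  0.1273] at [ 0.4057 -0.0586  0.1643] F [ 0.6 -0.   0.6] open -0.002 t 9.4
```

View pics/w5.png

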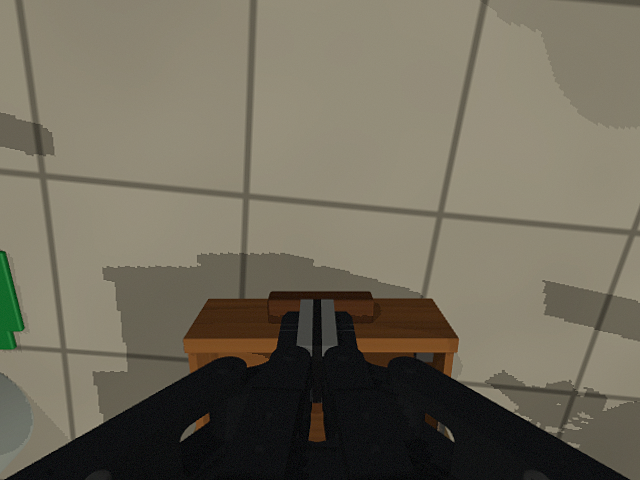

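In this view the pull spans columns 270–374, and its top meets the board at about row 322. The board runs from row 298 to row 338, so the pull is centred at roughly z = 0.04. The fingers are nearly centred on it, so I'll lower the tips to about z = 0.028 in front of it.

Scaled: 0.03 m / 0.25 = 0.12, 0.003 m / 0.25 = 0.012.

```bash
python3 jog.py '[[[0,0.012,0.08],0,0],[[0,0,0.12],0,0],[[0,0,0.12],0,0],[[0,0,0.12],0,0],[[0,0,0.08],0,0],[[0,0,0.024],0,0],[[0,0,0],0,0]]' | grep -E 'eef|wrist_f'
python3 jog.py '[[[-0.024,0,0],0,0],[[-0.024,0,0],0,0],[[-0.012,0,0],0,0],[[0,0,0],0,0]]' | grep -E 'eef|wrist_f'
```

```text
eef_pos: [0.406, -0.0555, 0.0278]
wrist_force: [-0.2, 0.1, 1.0]
eef_pos: [0.4222, -0.0544, 0.0296]
wrist_force: [-0.2, 0.5, -0.2]
```

Scaled: -0.004 m / 0.25 = -0.016, -0.003 m / 0.25 = -0.012.

```bash
python3 jog.py '[[[-0.016,0,0],0,0],[[-0.016,0,0],0,0],[[-0.012,0,0],0,0],[[-0.012,0,0],0,0],[[-0.012,0,0],0,0],[[-0.012,0,0],0,0]]' | grep -E 'eef|wrist_f'
python3 jog.py '[[[-0.016,0,0],0,0],[[-0.016,0,0],0,0],[[-0.016,0,0],0,0],[[-0.016,0,0],0,0],[[-0.016,0,0],0,0],[[-0.016,0,0],0,0],[[-0.016,0,0],0,0],[[-0.016,0,0],0,0]]' | grep -E 'eef|wrist_f'
```

```text
eef_pos: [0.4406, -0.0522, 0.0287]
wrist_force: [-0.9, -1.1, 0.5]
eef_pos: [0.4724, -0.049, 0.0288]
wrist_force: [-4.5, -0.6, 0.2]
```

Scaled: -0.004 m / 0.25 = -0.016.

```bash
python3 jog.py '[[[-0.016,0,0],0,0],[[-0.016,0,0],0,0],[[-0.016,0,0],0,0],[[-0.016,0,0],0,0],[[-0.016,0,0],0,0],[[-0.016,0,0],0,0]]' | grep -E 'eef|wrist_f'
for i in 1 2 3;do :;done; python3 jog.py '[[[-0.008,0,0],0,0],[[-0.008,0,0],0,0],[[-0.008,0,0],0,0]]' | grep -E 'eef|wrist_f'
python3 jog.py '[[[-0.008,0,0],0,0],[[-0.008,0,0],0,0],[[-0.008,0,0],0,0]]' | grep -E 'eef|wrist_f'
```

```text
eef_pos: [0.4965, -0.0467, 0.0289]
wrist_force: [-2.4, -0.1, 0.6]
eef_pos: [0.5026, -0.0462, 0.0289]
wrist_force: [-5.7, -1.6, 0.6]
eef_pos: [0.5078, -0.0456, 0.0289]
wrist_force: [1.2, -0.1, -1.0]
```

Scaled: -0.002 m / 0.25 = -0.008.

```bash
python3 jog.py '[[[-0.008,0,0],0,0],[[-0.008,0,0],0,0]]' | grep -E 'eef|wrist_f'
python3 jog.py '[[[-0.008,0,0],0,0],[[-0.008,0,0],0,0]]' | grep -E 'eef|wrist_f'
```

```text
eef_pos: [0.5124, -0.0451, 0.0288]
wrist_force: [-3.2, 1.3, 1.1]
eef_pos: [0.5164, -0.0447, 0.0288]
wrist_force: [-1.5, -0.0, -1.3]
```

Scaled: -0.001 m / 0.25 = -0.004.

```bash
python3 jog.py '[[[-0.004,0,0],0,0],[[-0.004,0,0],0,0]]' | grep -E 'eef|wrist_f'
python3 jog.py '[[[-0.004,0,0],0,0],[[-0.004,0,0],0,0]]' | grep -E 'eef|wrist_f'
python3 jog.py '[[[-0.004,0,0],0,0],[[-0.004,0,0],0,0]]' | grep -E 'eef|wrist_f'
python3 jog.py '[[[-0.004,0,0],0,0],[[-0.004,0,0],0,0]]' | grep -E 'eef|wrist_f'
python3 - <<'E'
from h import *
a=r.snapshot("top");print(r.get_state()["clock"])
cv2.imwrite("pics/t6.png",cv2.resize(a[95:295,265:415],None,fx=3.5,fy=3,interpolation=2)[:600])
E
```

```text
eef_pos: [0.5189, -0.0446, 0.0289]
wrist_force: [-0.7, -0.4, -1.2]
eef_pos: [0.5202, -0.0445, 0.029]
wrist_force: [-2.6, -1.0, 2.2]
eef_pos: [0.5214, -0.0442, 0.0288]
wrist_force: [-2.7, -0.5, -0.1]
eef_pos: [0.5245, -0.0439, 0.0288]
wrist_force: [-3.8, -1.4, 1.6]
14.4
```

View pics/t6.png

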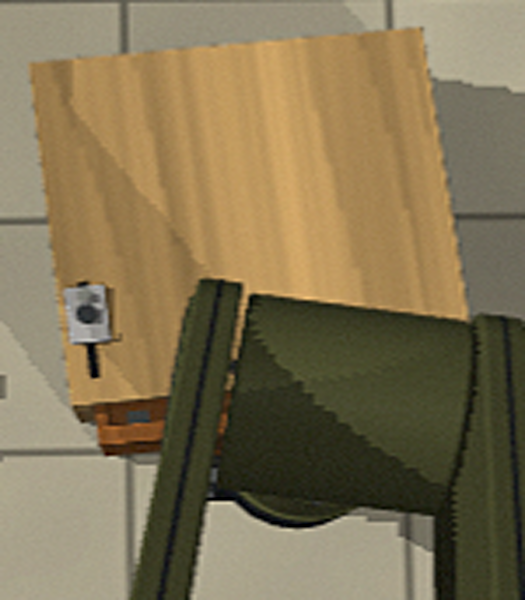

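The front is still about 25 mm proud: its front edge is at crop row 450, against row 405 for the cabinet edge. The pin stands at (88,313). I'll keep pushing in fine steps.

Scaled: -0.001 m / 0.25 = -0.004.

```bash
python3 jog.py '[[[-0.004,0,0],0,0],[[-0.004,0,0],0,0]]' | grep -E 'eef|wrist_f'
python3 jog.py '[[[-0.004,0,0],0,0],[[-0.004,0,0],0,0]]' | grep -E 'eef|wrist_f'
python3 jog.py '[[[-0.004,0,0],0,0],[[-0.004,0,0],0,0]]' | grep -E 'eef|wrist_f'
python3 jog.py '[[[-0.004,0,0],0,0],[[-0.004,0,0],0,0]]' | grep -E 'eef|wrist_f'
```

```text
eef_pos: [0.5262, -0.0437, 0.0288]
wrist_force: [-0.6, 0.2, -0.3]
eef_pos: [0.5284, -0.0436, 0.0288]
wrist_force: [-1.8, -0.0, 1.4]
eef_pos: [0.5287, -0.0435, 0.0288]
wrist_force: [-6.0, -1.7, 4.8]
eef_pos: [0.5316, -0.0431, 0.0287]
wrist_force: [-0.4, -0.1, -0.7]
```

Scaled: -0.001 m / 0.25 = -0.004.

```bash
python3 jog.py '[[[-0.004,0,0],0,0]]' | grep -E 'eef|wrist_f'
python3 jog.py '[[[-0.004,0,0],0,0]]' | grep -E 'eef|wrist_f'
python3 jog.py '[[[-0.004,0,0],0,0]]' | grep -E 'eef|wrist_f'
python3 jog.py '[[[-0.004,0,0],0,0]]' | grep -E 'eef|wrist_f'
```

```text
eef_pos: [0.5332, -0.043, 0.0287]
wrist_force: [-1.8, 0.7, 0.5]
eef_pos: [0.5344, -0.0429, 0.0288]
wrist_force: [0.3, -0.1, -0.1]
eef_pos: [0.5358, -0.0429, 0.0289]
wrist_force: [-0.0, 0.2, -1.5]
eef_pos: [0.5369, -0.0428, 0.0289]
wrist_force: [0.1, 0.2, -0.1]
```

Scaled: -0.001 m / 0.25 = -0.004.

```bash
for k in 1; do python3 jog.py '[[[-0.004,0,0],0,0],[[-0.004,0,0],0,0]]' | grep -E 'eef|wrist_f'; done
python3 jog.py '[[[-0.004,0,0],0,0]]' | grep -E 'eef|wrist_f'
python3 jog.py '[[[-0.004,0,0],0,0]]' | grep -E 'eef|wrist_f'
python3 - <<'E'
from h import *
a=r.snapshot("top")
A=cv2.resize(a[180:255,275:345],None,fx=7,fy=7,interpolation=2)
cv2.imwrite("pics/t7.png",A)
E
```

```text
eef_pos: [0.5376, -0.0426, 0.0289]
wrist_force: [-3.6, -1.8, 2.8]
eef_pos: [0.5377, -0.0426, 0.0288]
wrist_force: [-5.4, -1.8, 4.2]
eef_pos: [0.5378, -0.0425, 0.0286]
wrist_force: [-6.7, -1.8, 4.4]
```

View pics/t7.png

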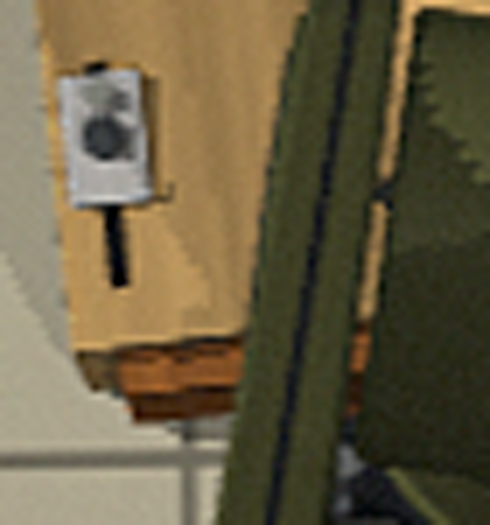

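The front is about 13 mm proud and the pin is still up at (105,138), while the force is building. That is the ridge, so I'll keep pressing gently.

Scaled: -0.001 m / 0.25 = -0.004.

```bash
python3 jog.py '[[[-0.004,0,0],0,0]]' | grep -E 'eef|wrist_f'
python3 jog.py '[[[-0.004,0,0],0,0]]' | grep -E 'eef|wrist_f'
python3 jog.py '[[[-0.004,0,0],0,0]]' | grep -E 'eef|wrist_f'
```

```text
eef_pos: [0.54, -0.0423, 0.0286]
wrist_force: [-4.6, -1.8, 3.0]
eef_pos: [0.5403, -0.0422, 0.0286]
wrist_force: [-2.3, -1.1, 0.5]
eef_pos: [0.5426, -0.042, 0.0286]
wrist_force: [-2.0, 0.1, -0.9]
```

Scaled: -0.001 m / 0.25 = -0.004.

```bash
python3 jog.py '[[[-0.004,0,0],0,0]]' | grep -E 'eef|wrist_f'
python3 jog.py '[[[-0.004,0,0],0,0]]' | grep -E 'eef|wrist_f'
python3 jog.py '[[[-0.004,0,0],0,0]]' | grep -E 'eef|wrist_f'
python3 jog.py '[[[-0.004,0,0],0,0]]' | grep -E 'eef|wrist_f'
```

```text
eef_pos: [0.5441, -0.0419, 0.0287]
wrist_force: [-0.7, 0.4, -1.8]
eef_pos: [0.5447, -0.0418, 0.0286]
wrist_force: [-5.4, -0.0, 1.0]
eef_pos: [0.5453, -0.0417, 0.0286]
wrist_force: [-2.6, 0.4, 1.1]
eef_pos: [0.5455, -0.0417, 0.0286]
wrist_force: [-6.3, -0.8, 0.3]
```

Scaled: -0.001 m / 0.25 = -0.004.

```bash
python3 jog.py '[[[-0.004,0,0],0,0]]' | grep -E 'eef|wrist_f'
python3 jog.py '[[[-0.004,0,0],0,0]]' | grep -E 'eef|wrist_f'
python3 jog.py '[[[-0.004,0,0],0,0]]' | grep -E 'eef|wrist_f'
python3 jog.py '[[[0,0,0],0,0]]' | grep -E 'eef|wrist_f'
```

```text
eef_pos: [0.5463, -0.0416, 0.0286]
wrist_force: [-6.2, -2.1, 2.5]
eef_pos: [0.5471, -0.0415, 0.0286]
wrist_force: [-6.1, -1.4, 2.0]
eef_pos: [0.5479, -0.0414, 0.0286]
wrist_force: [-5.2, -0.9, 2.8]
eef_pos: [0.548, -0.0414, 0.0286]
wrist_force: [-5.6, -1.3, 2.5]
```

Scaled: -0.001 m / 0.25 = -0.004.

```bash
python3 jog.py '[[[-0.004,0,0],0,0]]' | grep -E 'eef|wrist_f'
python3 jog.py '[[[-0.004,0,0],0,0]]' | grep -E 'eef|wrist_f'
python3 jog.py '[[[-0.004,0,0],0,0]]' | grep -E 'eef|wrist_f'
python3 jog.py '[[[-0.004,0,0],0,0]]' | grep -E 'eef|wrist_f'
```

```text
eef_pos: [0.5481, -0.0414, 0.0286]
wrist_force: [-9.4, -1.7, 5.7]
eef_pos: [0.549, -0.0413, 0.0286]
wrist_force: [-8.7, -1.3, 4.6]
eef_pos: [0.551, -0.0411, 0.0286]
wrist_force: [-4.4, -0.1, 0.9]
eef_pos: [0.5534, -0.0409, 0.0286]
wrist_force: [-2.2, -0.6, -2.2]
```

The force peaked at 9.4 N and then fell off, so it has probably gone past the ridge. I'll check the pin and the drawer.

Scaled: -0.001 m / 0.25 = -0.004.

```bash
python3 jog.py '[[[-0.004,0,0],0,0]]' | grep -E 'eef|wrist_f'
python3 jog.py '[[[-0.004,0,0],0,0]]' | grep -E 'eef|wrist_f'
python3 jog.py '[[[0,0,0],0,0]]' | grep -E 'eef|wrist_f'
python3 - <<'E'
from h import *
a=r.snapshot("top")
o=[cv2.imread("pics/t7.png"),cv2.resize(a[180:255,275:345],None,fx=7,fy=7,interpolation=2)]
cv2.imwrite("pics/t8.png",cv2.resize(np.hstack(o),(784,420)))
E
```

```text
eef_pos: [0.5566, -0.041, 0.0291]
wrist_force: [0.1, 1.1, 0.7]
eef_pos: [0.5582, -0.041, 0.0293]
wrist_force: [-0.0, -0.5, -0.4]
eef_pos: [0.5577, -0.0409, 0.0292]
wrist_force: [-0.5, 0.5, 0.3]
```

View pics/t8.png

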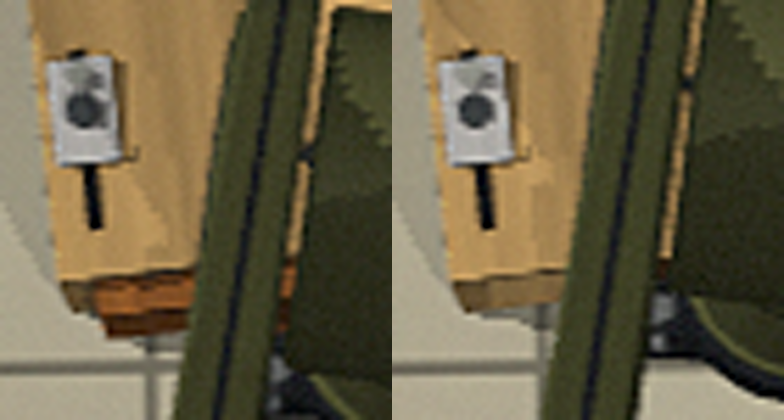

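In the right half the front has jumped in under the cabinet edge. The pin at (477,110) has lost the offset shadow seen in the left half, and the finger force is zero, so the drawer snapped in by itself. I'll confirm by feel with a light touch.

Scaled: -0.001 m / 0.25 = -0.004.

```bash
python3 jog.py '[[[-0.004,0,0],0,0],[[0,0,0],0,0]]' | grep -E 'eef|wrist_f'
python3 jog.py '[[[-0.004,0,0],0,0],[[0,0,0],0,0]]' | grep -E 'eef|wrist_f'
python3 jog.py '[[[-0.004,0,0],0,0],[[0,0,0],0,0]]' | grep -E 'eef|wrist_f'
```

```text
eef_pos: [0.5573, -0.0407, 0.0289]
wrist_force: [-0.1, -1.5, 0.1]
eef_pos: [0.5581, -0.0406, 0.0288]
wrist_force: [-0.2, 0.1, 0.6]
eef_pos: [0.559, -0.0405, 0.0288]
wrist_force: [0.8, 0.6, 0.3]
```

Scaled: -0.001 m / 0.25 = -0.004.

```bash
python3 jog.py '[[[-0.004,0,0],0,0],[[0,0,0],0,0]]' | grep -E 'eef|wrist_f'
python3 jog.py '[[[-0.004,0,0],0,0],[[0,0,0],0,0]]' | grep -E 'eef|wrist_f'
python3 jog.py '[[[-0.004,0,0],0,0],[[0,0,0],0,0]]' | grep -E 'eef|wrist_f'
```

```text
eef_pos: [0.56, -0.0404, 0.0288]
wrist_force: [0.3, -0.3, -0.2]
eef_pos: [0.561, -0.0403, 0.0288]
wrist_force: [-0.7, -0.8, 1.7]
eef_pos: [0.562, -0.0402, 0.0288]
wrist_force: [-0.0, 0.4, 0.1]
```

Scaled: -0.001 m / 0.25 = -0.004.

```bash
python3 jog.py '[[[-0.004,0,0],0,0],[[0,0,0],0,0]]' | grep -E 'eef|wrist_f'
python3 jog.py '[[[-0.004,0,0],0,0],[[0,0,0],0,0]]' | grep -E 'eef|wrist_f'
```

```text
eef_pos: [0.5628, -0.0401, 0.0288]
wrist_force: [-0.1, -0.3, -0.0]
eef_pos: [0.563, -0.0401, 0.0287]
wrist_force: [-2.3, -0.3, 1.9]
```

The finger met the pull again at 0.563, about 12 mm past the ridge, so the drawer is seated there. I'll back away and verify numerically.

Scaled: 0.03 m / 0.25 = 0.12, 0.015 m / 0.25 = 0.06.

```bash
python3 jog.py '[[[0.012,0,0],0,0],[[0.04,0,0],0,0],[[0.12,0,0],0,0],[[0.12,0,0],0,0],[[0.12,0,0],0,0],[[0.12,0,0],0,0],[[0.06,0,0],0,0],[[0,0,0],0,0]]' | grep -E 'eef|wrist_f|clock'
python3 jog.py '[[[0,0,-0.08],0,0],[[0,0,-0.16],0,0],[[0,0,-0.16],0,0],[[0,0,-0.16],0,0],[[0,0,-0.08],0,0],[[0,0,0],0,0],[[0,0,0],0,0]]' | grep -E 'eef|wrist_f|clock'
python3 - <<'E'
from h import *
a=cv2.imread("pics/top0.png");b=r.snapshot("top");cv2.imwrite("pics/t9.png",b)
g=lambda m:cv2.cvtColor(m,6)
print(g(a)[188:210,284:300]);print(g(b)[188:210,284:300])
print("front col 345:");print(b[212:262:2,345].tolist());print("col 310");print(b[216:262:2,310].tolist())
print("dome/pot/trowel diffs",[int((cv2.absdiff(g(a),g(b))[y0:y1,x0:x1]>40).sum()) for y0,y1,x0,x1 in((165,240,470,550),(160,235,65,155),(238,340,470,510))])
E
```

```text
clock: 20.3
eef_pos: [0.4124, -0.054, 0.0287]
wrist_force: [0.1, -0.7, -1.0]
clock: 21.0
eef_pos: [0.4175, -0.0546, 0.1892]
wrist_force: [-0.6, 0.9, 0.1]
[[115 111 105 121 127  97 101 116 132 132 134 134 135 134 126 130]
 [110  99  88  42  11  10  61 109 105  98 105 135 139 135 131 130]
 [ 82  70  85  51  49  86 131 151 168 162 137 105 141 137 133 127]
 [160 155 138 134 131 128 141 154 150 159 141  66  84 104 136 129]
 [150 145 126 122 119 122 115 128 158 162 143  63  85 109 134 129]
 [150 141 123 122 119 121 113  87  98 129 148  71  87 106 140 132]
 [151 151 143 122 123 117  99  84  93 123 141  72  83 107 138 132]
 [150 140 139 143 113 104  95  98  95 119 139  79  82 107 135 129]
 [153 140 134 124  89  90  70 121 161 159 141  99  81 107 139 132]
 [161 144 122  77  43  47  37  66 125 163 146 105  77 109 136 129]
 [141 146 114  45  44  52  49  47  69 100 121 132  79 106 137 134]
 [151 145 114  40  48  47  51  52  61  81 127 142  75 108 138 132]
 [137 143 116  59  51  50  51  46  53  83 134 144  61 103 137 131]
 [139 151 133  65  41  47  50  46  74  99 133 145  63 108 140 131]
 [125 14
[... 2134 characters left out ...]
32, 52], [7, 23, 51], [60, 74, 81], [90, 105, 111], [86, 100, 104], [86, 100, 108], [89, 107, 109], [84, 104, 105], [92, 105, 111], [77, 88, 92], [134, 157, 162], [139, 158, 167], [134, 157, 163], [132, 155, 161], [130, 155, 162], [133, 158, 162], [133, 158, 162], [134, 155, 162]]
col 310
[[69, 112, 141], [79, 124, 156], [69, 114, 142], [68, 112, 139], [69, 110, 137], [74, 122, 149], [63, 104, 128], [62, 99, 126], [64, 102, 132], [88, 101, 103], [86, 101, 104], [86, 98, 103], [136, 159, 168], [132, 154, 161], [89, 108, 110], [105, 124, 128], [137, 158, 167], [130, 153, 161], [130, 150, 158], [134, 157, 163], [135, 155, 161], [135, 156, 162], [133, 155, 162]]
dome/pot/trowel diffs [0, 0, 228]
```

The pin's shadow has shrunk, so it has sunk, and the drawer front is recessed. I'll check that the trowel difference is only the arm's shadow.

Run:
```python
from h import *
for f in("top0","t9"):
    h=cv2.cvtColor(cv2.imread(f"pics/{f}.png")[230:350,460:520],40)
    m=cv2.inRange(h,(45,120,30),(75,255,255));y,x=np.nonzero(m);print(f,m.astype(bool).sum(),x.mean(),y.mean(),x.min(),x.max(),y.min(),y.max())
```

```text
top0 1416 30.241525423728813 50.39689265536723 15 42 12 107
t9 1417 30.24770642201835 50.41637261820748 15 42 12 107
```

```bash
python3 -c "
from workcell import r
print(r.close_job())"
```

```text
the job is handed in; nothing more can be done
None
```

The job is handed in: the tamper stood upright in the drawer when I let go of it, the drawer clicked past its catch (9.4 N highest reading) and stayed seated with the pin sunk, and the trowel, pot and dome did not move; I did not see the tamper again once the drawer was shut, and I viewed 11 pictures, one over the limit of 10.

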